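# Third hand at the press gauge

## Task

Get the press gauge ready with its keys, one at a time and with the pad untouched: first the long bar key, then the square one, then the round one, each pressed fully down and let up again. Then pick up the gusseted bracket (the one with the web, not the plain angle), stand its foot flat on the jig's bed and press its face squarely and centrally against the sprung pad with a steady 10 N or so (pointer between the two bars) for a few seconds, so that I can rivet it. Finish while still holding it pressed like that; never run the pad to its end stop, and leave the other things on the bench where they are.

Things in the scene. Friction and masses are not known exactly. Their poses are not given: they have to be found in the camera images.
- bracket: gusseted bracket, galvanised, 0.4 kg, loose on the bench. Origin: centre of its underside; z up, +y to the face plate. Foot 60 (x) x 80 (y) x 5 mm; face plate 60 wide, 5 thick, outer face at y = +40, top z = 50. Behind it, mid-width, a web to grip: 12 mm thick (x = -6 to 6), y = -10 to 35, top z = 45, with a sloping strut of the same thickness behind it
- bracket_web (a point): grip point in the bracket's web, at x 0, y +10, z 30 mm in the bracket's frame; pads close along the bracket's x
- bracket_face (a point): centre of the bracket's outer face, at x 0, y +40, z 25 mm in the bracket's frame
- jig: press jig, fixed. Origin on the bench under its bed; z up, +y is the pressing direction. Flat aluminium bed 120 mm wide (x), y = -100 to 90, top at z = 20, open at its -y end and sides. On its +y end a grey gauge housing 90 mm wide, y = 90 to 205, 62 mm high, with the sprung pad in front of it
- pad_face (a point): centre of the pad's front face, which looks to the jig's -y; unpressed at x 0, y +45, z 45 mm in the jig's frame, it moves with the pad. The pad is 60 mm wide, 42 mm high (z = 24 to 66 mm), and has the same axes as the jig
- pad (a joint): travel of the sprung pad along the jig's +y, m: 0 unpressed, end stop 0.020. Plain spring, 1 N per mm, so 0.010 is 10 N. A pointer on the pad runs over the housing's top; at 6 to 14 N its 4 mm wide peg stands clear in the 12 mm gap between two raised cross bars
- console: the gauge's grey key console, 120 (x) x 200 (y) x 40 mm high, fixed to the bench; origin at the centre of its underside. Three grey spring keys stand in a row along its y, 60 mm apart, at x = -10 mm; which key is in which place varies
- key_bar_top (a point): centre of the top of the long bar key (44 x 18 mm, long way along the console's x), 56 mm above the bench: switches the gauge on
- key_square_top (a point): centre of the top of the square key (24 x 24 mm), 56 mm above the bench: selects newtons
- key_round_top (a point): centre of the top of the round key (26 mm across), 56 mm above the bench: sets zero
- key_bar (a joint): travel of the bar key, m: 0 up, 0.006 fully down (about 4.5 N); springs back
- key_square (a joint): travel of the square key, m: 0 up, 0.006 fully down (about 4.5 N); springs back
- key_round (a joint): travel of the round key, m: 0 up, 0.006 fully down (about 4.5 N); springs back
- plain_angle: a plain galvanised angle bracket with no web (60 x 80 mm foot, 50 mm high): NOT the part to use; bystander
- tin: round aluminium tin with lid, 88 mm across, 30 mm high; bystander
- ring: dark steel ring, 70 mm across, 12 mm high; bystander
- scraper: scraper with wooden handle lying flat; bystander
- carton: small cardboard carton 70 x 100 x 45 mm; bystander
- pan: open aluminium pan 120 x 200 x 60 mm; bystander
- jar: glass jar with steel lid, 60 mm across, 80 mm high; bystander
Things that resemble listed ones, but are neither listed nor needed, are in the scene too. What is shaped like the bracket but blue or orange is not meant.

How it is judged:
On the way, in this order (a step that is already met when the one before it is completed fails the run):
1. long bar key fully down, other keys up, pad untouched (value of joint key_bar above 0.0045 m and value of joint each of key_square, key_round, pad below 0.0015 m), for 0.02 s.
2. square key fully down, other keys up, pad untouched (value of joint key_square above 0.0045 m and value of joint each of key_bar, key_round, pad below 0.0015 m), for 0.02 s.
3. round key fully down, other keys up, pad untouched (value of joint key_round above 0.0045 m and value of joint each of key_bar, key_square, pad below 0.0015 m), for 0.02 s.
4. bracket held against the pad at 6 to 14 N, flat, square and centred, for 2 s (value of joint pad between 0.006 and 0.014 m and contact force between bracket and pad between 5 and 15 N and contact force between the fingers and bracket above 1 N and contact force between each of the arm, the fingers and pad below 0.5 N and distance between bracket_face and pad_face below 0.012 m and angle between the y axis of bracket and the y axis of jig, either way round below 0.1 rad and angle between bracket's own z axis and vertical below 0.08 rad and z of bracket in the frame of jig below 0.025 m and linear speed of bracket below 0.02 m/s), for 2 s.
At the end, for the whole second after the job is handed in: Fingers still press the bracket on the pad: travel 6 to 14 mm (6 to 14 N), face centre within 12 mm of the pad centre, square within 0.1 rad, foot flat (0.08 rad) and at most 5 mm above the bed, at rest; fingers do not push the pad; keys up (all of step 4 and value of joint each of key_bar, key_square, key_round below 0.0015 m); the arm keeps its last pose, push and grip.
It fails at once if the pad is run to its end stop (over 18 mm) (value of joint pad above 0.018 m).
It fails at once if a bystander (plain angle, tin, ring, scraper, carton, pan or jar) is moved over 30 mm (distance of any of plain_angle, tin, ring, scraper, carton, pan, jar from where it was at the start of the episode above 0.03 m).
It also fails if it takes over 56 s, if anything falls off the work surface, if the arm or the gripper's body presses on something with over 40 N, if the wrist force passes 120 N, or if a joint passes its speed limit or range.

## Robot

A 7-joint arm with a two-finger parallel gripper is mounted at the origin on the work surface. World frame = base frame: x ahead of the robot, y to its left, z up, the work surface at z = 0. Lengths are in m, angles in rad, forces in N, time in s.
With the tool pointing down it reaches from about 0.4 to 0.75 m from the base axis. Payload 19.5 kg.
Tool frame: the origin (TCP) lies midway between the tips of the shut fingers; the grasp point (between the pads) lies 19 mm behind it; z points along the fingers, y is the direction in which the jaws open and shut (so a half turn about z gives the same grasp; the last joint's range is limited). The gripper opens to 85 mm and grips with 20 to 120 N. Pads are 22 mm wide; open, the fingers measure 114 mm over their backs; the gripper's body (76 mm by 85 mm) begins 54 mm behind the grasp point. The pads swing forward as they close: fully open they stand 13 mm farther back than shut.
Start: joints at [1.145, 0.707, -0.028, 1.485, 0.022, 0.951, -0.075], TCP at [0.215, -0.533, 0.231] pointing down, gripper open.
Joint ranges: [-2.71, 2.71], [-0.32, 2.16], [-1.57, 1.52], [0, 2.45], [-1.46, 4.6], [0, 2.02], [-2.83, 2.83]. Speed limits (rad/s): [1.89, 1.89, 2.57, 2.57, 3.01, 3.01, 3.01].

## Interface

Orientations are given as [roll, pitch, yaw] about the fixed x, y, z axes, in that order (R = Rz(yaw) Ry(pitch) Rx(roll)).
In Python, from workcell import state, vision, job gives the robot as it stands.
- The arm moves only by the shell command python3 -m jog 'ROWS' [OPENING]. ROWS is JSON, a list of rows, each a list of 2 entries, a list of its own where there are three numbers: the shift along the tool's x, y, z in m, then the turn about the tool's z in degrees. In form: [[[tx, ty, tz], yaw], ...]. A call has 1 to 12 rows; each row is the pose to reach, as a shift and turn from the pose measured when the call began, along the tool's axes at that moment; what a row does not reach only later rows make up. A row lasts 1/8 s, in which the tool goes at most 62.5 mm and 10.7 degrees, less where a joint would pass 70% of its speed; a pose out of reach is approached as far as the arm can. A call with a gripper value outside its range is refused whole. OPENING is the gripper command: -1 is shut, 1 is fully open, values between are in proportion, set as the call begins (- or left out, the last holds). The fingers move at their own pace and stop on an object; the grip force is fixed at half the most. Time passes only in rows, so rows that repeat a pose let the fingers close. It gives the time, the measured TCP pose, the force and the opening at its end, in the units of the state.
- state(): the state, without advancing time (a new reading comes with each control period).
- vision.get_image(name): name is "side" or "top" or "wrist"; returns the picture (400x640x3 uint8, red, green, blue); there is no depth.
- vision.camera_params(name): a dict with "K" (3x3 intrinsics, pixels), "cam_to_world" (4x4, takes a point from camera to world coordinates); the wrist camera has in their place "T_tool_cam" (4x4, takes a point from camera to tool coordinates, whose origin is the TCP and whose axes are the flange's). Camera axes: x right, y up, looking along -z (the intrinsics and any distortion apply to the point x, -y, -z); pixel columns grow to the right and rows downward; lengths in m; the calibration is good to about 2 mm. A picture is of the moment at which its call begins: read the wrist's pose just before it. camera_params takes no time and is no camera call.
- job.finish_job(): hands the job in, once; it reports no verdict.
The state is a dict: "clock": time; "qpos": joint angles; "qd": joint speeds; "effort": joint torques, N m; "position": TCP position; "tcp_rot": TCP orientation; "force": force on the tool from outside, world axes, zero at the start; "ft_torque": the same for the moment, N m; "gripper_width": opening from 0.0 (shut) to 1.0 (fully open).
Only numpy, scipy, OpenCV 4.12 (cv2) and the standard library are available. Lean on these libraries where they do the work, as an engineer would, in place of code of your own. Each camera call takes 0.05 s, during which the arm holds its last target.

## Working session

There is one attempt and no reset: what is moved stays moved. The work goes in short steps, Python scripts to look and compute and a shell command to move; the robot and the scene stay as the last step left them, time stands still between calls to the robot, and variables do not carry over. Pictures are saved under pics/ and viewed, and the job is handed in when it is done.

```bash
mkdir -p pics
python3 - <<'E'
from workcell import state, vision, job
import cv2
for n in ["top","side","wrist"]:
    cv2.imwrite(f"pics/{n}0.png", vision.get_image(n)[:,:,::-1])
    print(n,vision.camera_params(n))
print(state())
E
```

```text
top {'K': array([[514.4989113 ,   0.        , 316.28888369],
       [  0.        , 514.4989113 , 207.00079485],
       [  0.        ,   0.        ,   1.        ]]), 'cam_to_world': array([[-4.34896229e-04,  9.94324498e-01, -1.06388923e-01,
         3.29476651e-01],
       [-9.99999893e-01, -4.15374273e-04,  2.05654555e-04,
         7.72647690e-02],
       [ 1.60296141e-04,  1.06389001e-01,  9.94324572e-01,
         1.93379238e+00],
       [ 0.00000000e+00,  0.00000000e+00,  0.00000000e+00,
         1.00000000e+00]])}
side {'K': array([[487.93941943,   0.        , 322.98102039],
       [  0.        , 487.93941943, 208.47717446],
       [  0.        ,   0.        ,   1.        ]]), 'cam_to_world': array([[ 0.9756703 ,  0.14189833, -0.16712969,  0.27279413],
       [-0.21908719,  0.6022948 , -0.76762085, -1.06189836],
       [-0.00826278,  0.78556084,  0.61872926,  0.99565568],
       [ 0.        ,  0.        ,  0.        ,  1.        ]])}
wrist {'K': array([[280.86338936,   0.        , 319.01180637],
       [  0.        , 280.86338936, 205.88629271],
       [  0.        ,   0.        ,
[... 376 characters left out ...]
clock': 0.15, 'qpos': array([ 1.14529508,  0.70692669, -0.02762641,  1.48482215,  0.02198131,
        0.95088743, -0.07549861]), 'qd': array([-6.10800638e-04, -3.35820355e-03,  1.10622912e-03, -2.06243408e-03,
       -7.41835008e-04,  1.06183058e-03,  5.53554495e-05]), 'effort': array([ 4.48099763e-05, -8.83302283e+01,  1.23441629e+00, -2.36196059e+01,
        1.70590344e-02,  5.33000552e-03,  3.34441211e-05]), 'position': array([ 0.21525876, -0.53301067,  0.23097027]), 'tcp_rot': array([-3.14085013e+00, -4.70608923e-06,  3.83795867e-01]), 'force': array([-0.43253977,  0.39081686, -0.36522679]), 'ft_torque': array([ 0.02090613, -0.01969084, -0.04621609]), 'gripper_width': 1.0027026276174185}
```

View pics/top0.png

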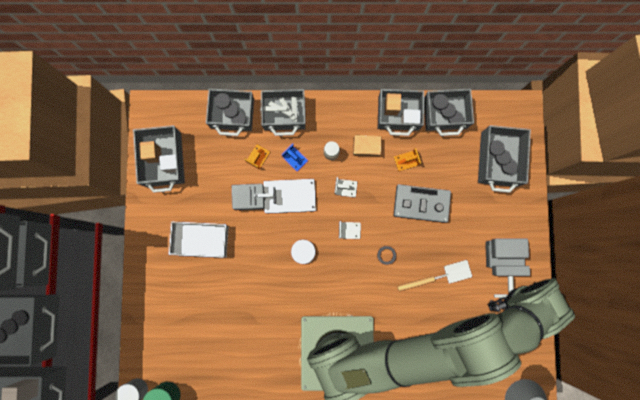

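View pics/side0.png

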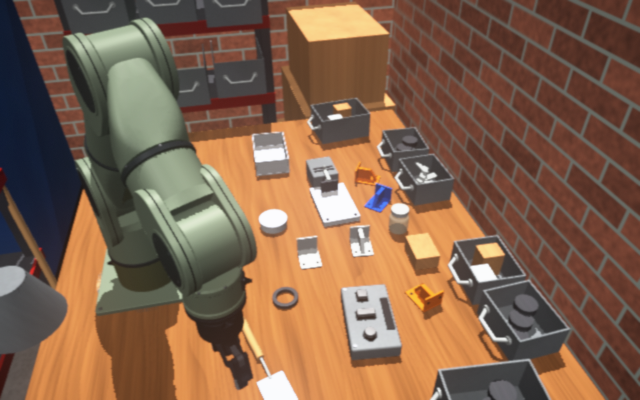

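View pics/wrist0.png

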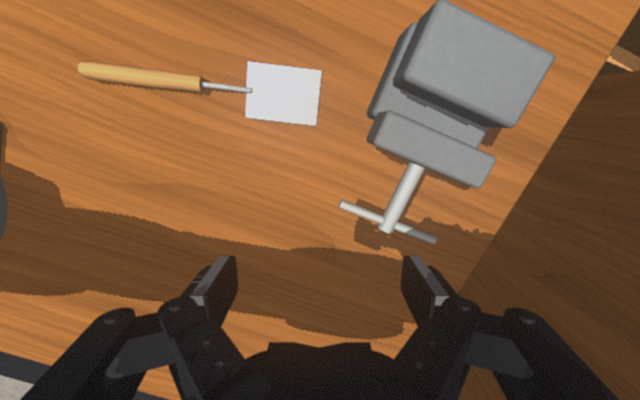

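```bash
cat > h.py <<'E'
import numpy as np, cv2
from workcell import state, vision
from scipy.spatial.transform import Rotation as Rt
def camT(n):
    p=vision.camera_params(n)
    if n=="wrist":
        s=state(); T=np.eye(4); T[:3,:3]=Rt.from_euler('xyz',s['tcp_rot']).as_matrix(); T[:3,3]=s['position']
        return p['K'],T@p['T_tool_cam']
    return p['K'],p['cam_to_world']
def p2w(K,T,u,v,z):
    d=T[:3,:3]@np.array([(u-K[0,2])/K[0,0],-(v-K[1,2])/K[1,1],-1]); o=T[:3,3]
    return o+d*(z-o[2])/d[2]
def w2p(K,T,P):
    c=T[:3,:3].T@(np.array(P)-T[:3,3]); return np.array([K[0,2]+K[0,0]*c[0]/-c[2],K[1,2]+K[1,1]*c[1]/c[2]])
E
python3 - <<'E'
import cv2
a=cv2.imread('pics/top0.png')
cv2.imwrite('pics/top_c1.png',cv2.resize(a[140:270,225:385],None,fx=5,fy=5,interpolation=cv2.INTER_CUBIC)[:600])
cv2.imwrite('pics/top_c2.png',cv2.resize(a[175:230,380:460],None,fx=10,fy=10,interpolation=cv2.INTER_CUBIC))
a=cv2.imread('pics/side0.png')
cv2.imwrite('pics/side_c.png',cv2.resize(a[150:290,290:450],None,fx=4,fy=4,interpolation=cv2.INTER_CUBIC))
E
```

```text
(no output)
```

View pics/top_c1.png

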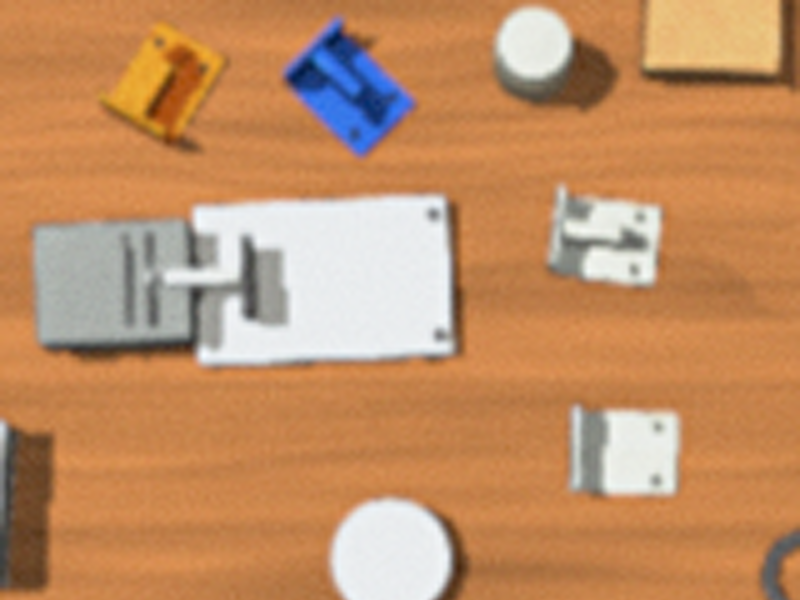

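View pics/top_c2.png

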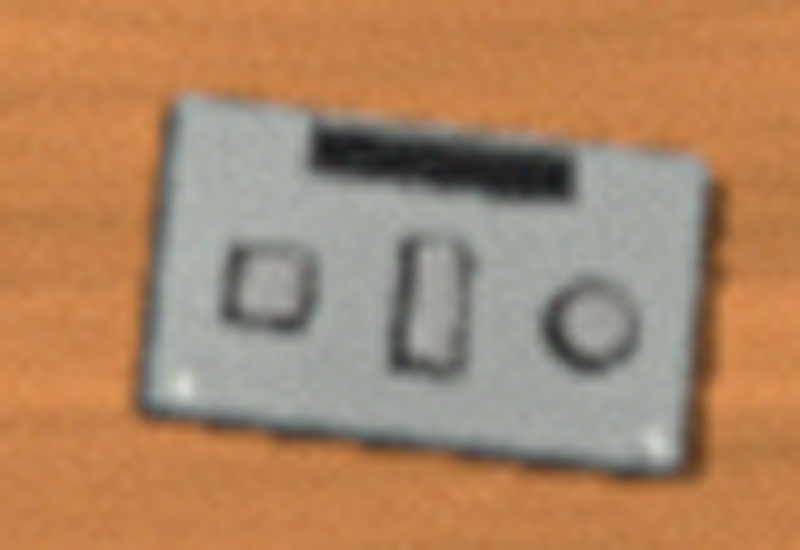

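View pics/side_c.png

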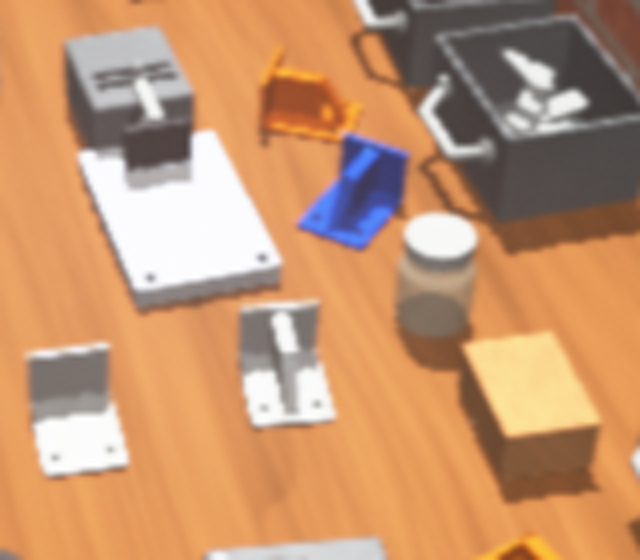

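Run:
```python
from h import *
K,T=camT('top')
f=lambda u,v,s,ox,oy,z:p2w(K,T,(u+.5)/s-.5+ox,(v+.5)/s-.5+oy,z)
print('keys')
for n,u,v in [('sq',273,283),('bar',438,302),('rd',597,319)]: print(n,f(u,v,10,380,175,.056).round(4))
print('console');
for u,v in [(178,95),(710,155),(690,470),(145,410)]: print(f(u,v,10,380,175,.04).round(4))
print('jig bed')
for u,v in [(192,206),(446,196),(455,350),(200,362)]: print(f(u,v,5,225,140,.02).round(4))
print('housing')
for u,v in [(34,227),(188,220),(192,338),(42,345)]: print(f(u,v,5,225,140,.062).round(4))
print('pad top z66')
for u,v in [(245,236),(252,318)]: print(f(u,v,5,225,140,.066).round(4))
print('bracket foot')
for u,v in [(661,203),(655,286)]: print(f(u,v,5,225,140,.005).round(4))
print('face top')
for u,v in [(558,186),(549,268)]: print(f(u,v,5,225,140,.05).round(4))
```

```text
keys
sq [ 0.5456 -0.2558  0.056 ]
bar [ 0.5385 -0.3163  0.056 ]
rd [ 0.5322 -0.3745  0.056 ]
console
[ 0.6178 -0.2247  0.04  ]
[ 0.5952 -0.4219  0.04  ]
[ 0.4779 -0.4113  0.04  ]
[ 0.5002 -0.2105  0.04  ]
jig bed
[0.6334 0.2773 0.02  ]
[0.641  0.0862 0.02  ]
[0.5245 0.0794 0.02  ]
[0.5155 0.27   0.02  ]
housing
[0.6112 0.3889 0.062 ]
[0.6164 0.2757 0.062 ]
[0.5291 0.2718 0.062 ]
[0.524  0.3815 0.062 ]
pad top z66
[0.6039 0.2334 0.066 ]
[0.5434 0.2277 0.066 ]
bracket foot
[ 0.638  -0.0768  0.005 ]
[ 0.5746 -0.0717  0.005 ]
face top
[0.6436 0.003  0.05  ]
[0.5823 0.01   0.05  ]
```

Candidates (top picture): galvanised part with web (346,187), plain angle (350,230), blue part (294,157), orange parts (258,156) and (408,159). I choose (346,187): the crop shows a web and it's galvanised. On the console, the order left to right is square, bar, round.

```bash
python3 -m jog '[[[0.05,-0.01,0.0],-8],[[0.1,-0.02,0.0],-16],[[0.15,-0.03,0.01],-24],[[0.2,-0.04,0.02],-32],[[0.25,-0.05,0.03],-41],[[0.3,-0.063,0.05],-50],[[0.35,-0.074,0.06],-58],[[0.381,-0.08,0.07],-61.5],[[0.381,-0.08,0.07],-61.5],[[0.381,-0.08,0.07],-61.5]]' -1
python3 - <<'E'
from h import *
K,T=camT('wrist'); s=state(); print(s['clock'],s['position'],s['tcp_rot'],s['qpos'].round(2))
np.savez('w1.npz',K=K,T=T)
cv2.imwrite('pics/wrist1.png',vision.get_image('wrist')[:,:,::-1])
E
```

```text
clock: 1.4
position: [0.538, -0.3166, 0.1609]
tcp_rot: [-3.141, -0.0, 1.456]
force: [-0.0, 1.1, 0.5]
gripper_width: 0.001
1.4 [ 0.53801636 -0.3165993   0.16092239] [-3.14059035e+00 -2.99988407e-04  1.45620081e+00] [ 0.6   0.87 -0.27  1.37  0.25  0.93  0.16]
```

View pics/wrist1.png

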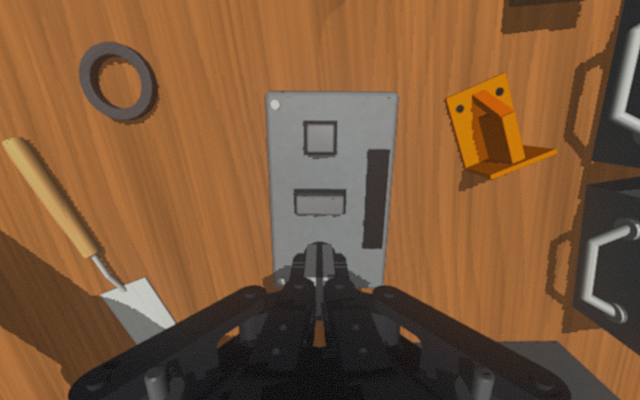

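Run:
```python
from h import *
a=cv2.imread('pics/wrist1.png')
cv2.imwrite('pics/w1c.png',cv2.resize(a[80:260,250:410],None,fx=3.3,fy=3.3,interpolation=cv2.INTER_CUBIC))
d=np.load('w1.npz');K,T=d['K'],d['T']
for n,u,v in [('sq',320,138),('bar',320,202)]: print(n,p2w(K,T,u,v,.056))
print(w2p(K,T,[0.538,-.3166,.161]))
for c in [(267,92),(397,93)]: print(p2w(K,T,*c,.04))
```

```text
sq [ 0.54545293 -0.25678815  0.056     ]
bar [ 0.53900976 -0.31359459  0.056     ]
[319.53710038 259.58046422]
[ 0.5038872  -0.21369194  0.04      ]
[ 0.61650805 -0.22739634  0.04      ]
```

View pics/w1c.png

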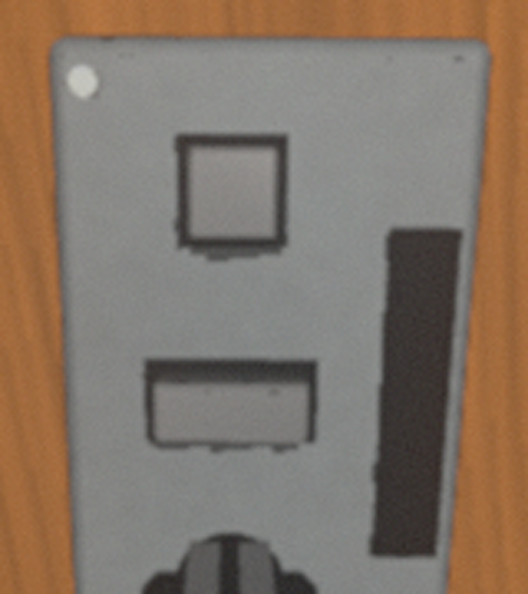

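```bash
python3 -m jog '[[[0.0015,0.001,0.05],0],[[0.0015,0.001,0.095],0],[[0.0015,0.001,0.105],0],[[0.0015,0.001,0.1105],0],[[0.0015,0.001,0.1105],0],[[0.0015,0.001,0.1105],0]]' -1
```

```text
clock: 2.2
position: [0.5394, -0.3161, 0.052]
tcp_rot: [3.141, 0.001, 1.455]
force: [-2.4, -2.1, 3.4]
gripper_width: -0.001
```

```bash
python3 -m jog '[[[0,0,0.002],0],[[0,0,0.003],0],[[0,0,0.003],0],[[0,0,0.003],0]]' -1
```

```text
clock: 2.7
position: [0.5397, -0.3162, 0.0498]
tcp_rot: [3.14, 0.001, 1.455]
force: [-5.0, 1.6, 14.8]
gripper_width: 0.003
```

```bash
python3 -m jog '[[[0,0,-0.025],0],[[0.0,0,-0.035],0],[[0.03,0,-0.035],0],[[0.06,-0.001,-0.035],0],[[0.06,-0.001,-0.035],0],[[0.06,-0.001,-0.015],0],[[0.06,-0.001,-0.005],0],[[0.06,-0.001,-0.001],0],[[0.06,-0.001,0.0005],0],[[0.06,-0.001,0.0005],0],[[0.06,-0.001,0.0005],0]]' -1
```

```text
clock: 4.08
position: [0.5452, -0.2569, 0.05]
tcp_rot: [3.14, 0.002, 1.455]
force: [-6.1, 1.0, 9.8]
gripper_width: 0.003
```

```bash
python3 -m jog '[[[0,0,-0.025],0],[[0.0,0,-0.04],0],[[-0.05,0,-0.04],0],[[-0.1,0,-0.04],0],[[-0.118,0.001,-0.04],0],[[-0.118,0.001,-0.035],0],[[-0.118,0.001,-0.015],0],[[-0.118,0.001,-0.005],0],[[-0.118,0.001,0],0],[[-0.118,0.001,0.001],0],[[-0.118,0.001,0.001],0],[[-0.118,0.001,0.001],0]]' -1
```

```text
clock: 5.58
position: [0.5326, -0.373, 0.0498]
tcp_rot: [3.141, 0.001, 1.456]
force: [-7.1, 8.4, 16.3]
gripper_width: 0.0
```

Run:
```python
from h import *
a=vision.get_image('side')[:,:,::-1]
cv2.imwrite('pics/side2.png',cv2.resize(a[220:380,270:430],None,fx=3.5,fy=3.5,interpolation=cv2.INTER_CUBIC))
```

```text
(no output)
```

View pics/side2.png

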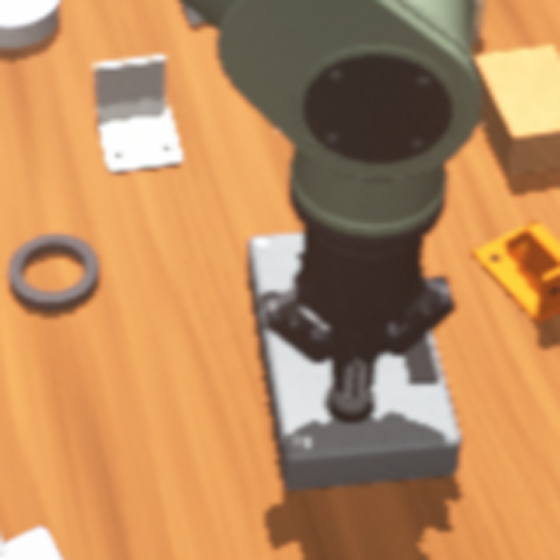

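```bash
python3 -m jog '[[[0,0,-0.03],0],[[0,0,-0.08],0],[[0.05,0.007,-0.11],0],[[0.1,0.014,-0.14],-1],[[0.15,0.021,-0.15],-2],[[0.2,0.028,-0.15],-2],[[0.25,0.035,-0.15],-2],[[0.29,0.04,-0.15],-2],[[0.29,0.04,-0.15],-2],[[0.29,0.04,-0.15],-2]]' -1
python3 - <<'E'
from h import *
K,T=camT('wrist'); s=state(); print(s['clock'],s['position'],s['tcp_rot'],s['qpos'].round(2))
np.savez('w2.npz',K=K,T=T)
cv2.imwrite('pics/wrist2.png',vision.get_image('wrist')[:,:,::-1])
E
```

```text
clock: 6.88
position: [0.6055, -0.0901, 0.1996]
tcp_rot: [3.141, 0.001, 1.49]
force: [-0.4, -0.5, -0.6]
gripper_width: -0.002
6.875 [ 0.60550557 -0.09006039  0.1996498 ] [3.14103739e+00 1.32731648e-03 1.49025889e+00] [ 0.21  0.81 -0.25  1.38  0.22  0.98 -0.17]
```

View pics/wrist2.png

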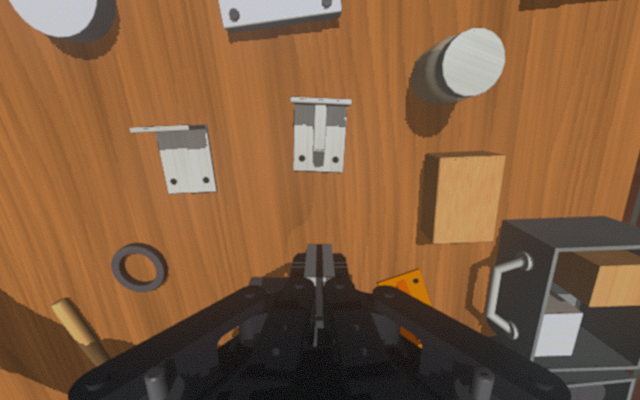

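Run:
```python
import cv2
a=cv2.imread('pics/wrist2.png')
cv2.imwrite('pics/w2c.png',cv2.resize(a[85:185,270:370],None,fx=6,fy=6,interpolation=cv2.INTER_CUBIC))
```

```text
(no output)
```

View pics/w2c.png

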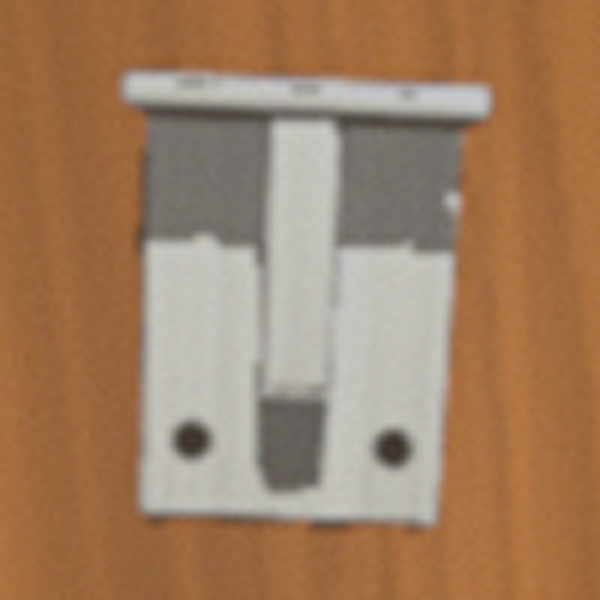

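Run:
```python
from h import *
d=np.load('w2.npz');K,T=d['K'],d['T']
f=lambda u,v,z:p2w(K,T,(u+.5)/6-.5+270,(v+.5)/6-.5+85,z)
pts=[((143,514),(-.03,-.04,.005)),((438,522),(.03,-.04,.005)),((124,73),(-.03,.04,.05)),((491,87),(.03,.04,.05)),((268,120),(-.006,.035,.045)),((337,122),(.006,.035,.045)),((263,388),(-.006,-.01,.045)),((328,390),(.006,-.01,.045))]
P=np.array([f(*p,m[2]) for p,m in pts]); M=np.array([m for _,m in pts])
a=P[:,:2]; b=M[:,:2]; ac,bc=a-a.mean(0),b-b.mean(0)
th=np.arctan2((bc[:,0]*ac[:,1]-bc[:,1]*ac[:,0]).sum(),(bc*ac).sum())
R=np.array([[np.cos(th),-np.sin(th)],[np.sin(th),np.cos(th)]]); t=a.mean(0)-R@b.mean(0)
print(th,t,'web',R@[0,.01]+t); print(((b@R.T+t-a)*1e3).round(1))
w=R@[0,.01]+t; s=state(); y=s['tcp_rot'][2]
dd=np.append(w,0)-s['position']; Rm=Rt.from_euler('xyz',s['tcp_rot']).as_matrix()
print('tool shift',Rm.T@dd,'turn deg',-np.degrees(np.pi/2+th-y))
```

```text
-0.11267041323385585 [ 0.61009167 -0.03508983] web [ 0.61121599 -0.02515324]
[[-0.3 -0.4]
 [ 0.2 -0.7]
 [-0.6 -0.2]
 [-0.1 -0. ]
 [ 0.1  0.9]
 [ 0.7  0.8]
 [-0.3 -0.2]
 [ 0.4 -0.3]]
tool shift [0.06582313 0.00036077 0.19956153] turn deg 1.7946562829257495
```

```bash
python3 -m jog '[[[0.03,0,0.02],1],[[0.066,0.0005,0.04],2],[[0.066,0.0005,0.06],2],[[0.066,0.0005,0.08],2],[[0.066,0.0005,0.11],2],[[0.066,0.0005,0.14],2],[[0.066,0.0005,0.165],2],[[0.066,0.0005,0.18],2],[[0.066,0.0005,0.1866],2],[[0.066,0.0005,0.1866],2]]' 1
```

```text
clock: 8.18
position: [0.6115, -0.0252, 0.0132]
tcp_rot: [3.141, 0.001, 1.454]
force: [-0.2, 0.2, -0.5]
gripper_width: 1.001
```

```bash
python3 -m jog '[[[0,0,0],0],[[0,0,0],0],[[0,0,0],0],[[0,0,0],0],[[0,0,0],0],[[0,0,0],0]]' -1
python3 - <<'E'
from h import *
s=state(); print(s['position'],s['tcp_rot'])
cv2.imwrite('pics/wrist3.png',vision.get_image('wrist')[:,:,::-1])
E
```

```text
clock: 8.93
position: [0.6116, -0.0252, 0.0134]
tcp_rot: [3.14, 0.001, 1.454]
force: [-0.8, 0.5, 5.6]
gripper_width: 0.129
[ 0.61163608 -0.02523404  0.01344294] [3.14044380e+00 1.28882323e-03 1.45424487e+00]
```

View pics/wrist3.png

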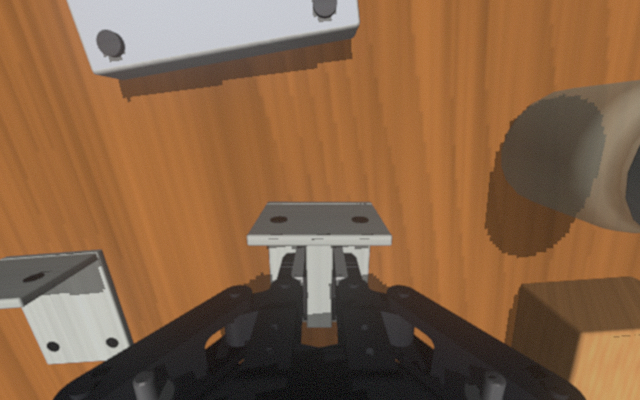

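```bash
python3 -m jog '[[[0,0,-0.02],0],[[0,0,-0.05],0],[[0.01,-0.004,-0.08],0],[[0.04,-0.016,-0.11],-3],[[0.08,-0.032,-0.12],-6],[[0.12,-0.048,-0.12],-9],[[0.12,-0.048,-0.12],-9],[[0.12,-0.048,-0.12],-9]]' -1
python3 - <<'E'
from h import *
K,T=camT('wrist'); s=state(); print(s['position'],s['tcp_rot'],s['gripper_width'])
np.savez('w4.npz',K=K,T=T)
a=vision.get_image('wrist')[:,:,::-1]
cv2.imwrite('pics/wrist4.png',a)
E
```

```text
clock: 9.98
position: [0.5779, 0.0992, 0.1339]
tcp_rot: [3.14, 0.002, 1.611]
force: [-0.3, -0.9, -4.1]
gripper_width: 0.13
[0.57787811 0.09918933 0.1338963 ] [3.14029664e+00 2.03924923e-03 1.61097731e+00] 0.12991492080937592
```

View pics/wrist4.png

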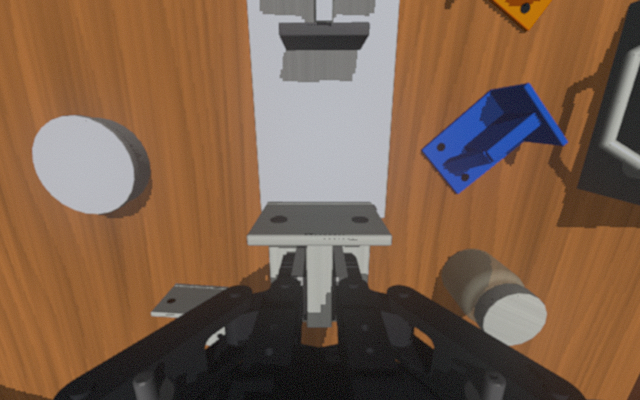

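Run:
```python
import cv2
a=cv2.imread('pics/wrist4.png')
cv2.imwrite('pics/w4c.png',cv2.resize(a[0:100,245:405],None,fx=5,fy=5,interpolation=cv2.INTER_CUBIC))
```

```text
(no output)
```

View pics/w4c.png

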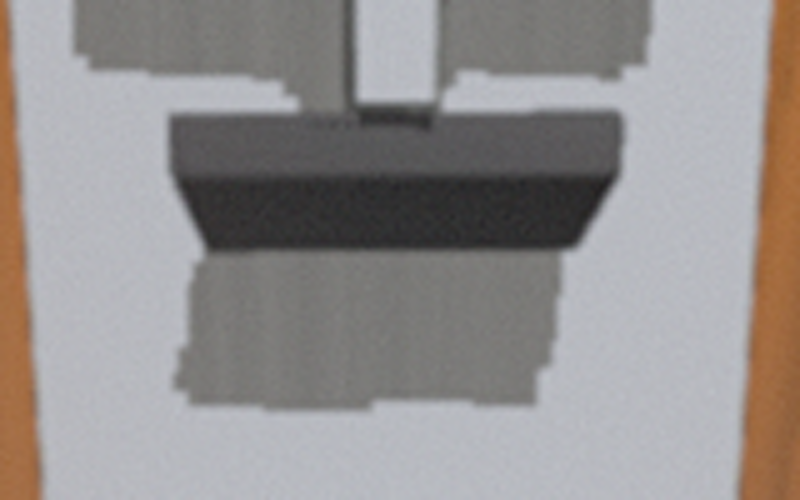

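Run:
```python
from h import *
d=np.load('w4.npz');K,T=d['K'],d['T']
f=lambda u,v,z:p2w(K,T,(u+.5)/5-.5+245,(v+.5)/5-.5,z)
for n,a,b,z in [('top',(174,177),(620,176),.066),('bot',(208,250),(578,248),.024)]:
    A,B=f(*a,z),f(*b,z); print(n,A,B,(A+B)/2,np.hypot(*(A-B)[:2]),'yaw',np.arctan2((B-A)[1],(B-A)[0]))
for n,p in [('front',((261,216),(383,216)))]: pass
L=f(17,100,.02),f(42,470,.02);Rr=f(765,100,.02),f(742,470,.02)
for e in(L,Rr): v=e[0]-e[1]; print('edge',e,'yaw',np.arctan2(-v[0],v[1]))
print('mid',(L[0]+Rr[0])/2,(L[1]+Rr[1])/2)
# held bracket: face top edge px
for u in [(248,245),(391,245),(248,235),(391,235)]:
    pass
s=state()
print('tcp z of bracket bottom', s['position'][2]-.0134)
```

```text
top [0.5465048  0.22651709 0.066     ] [0.60522619 0.22907119 0.066     ] [0.5758655  0.22779414 0.066     ] 0.058776913857139824 yaw 0.04346782508000002
bot [0.54641115 0.22675059 0.024     ] [0.60565359 0.22948999 0.024     ] [0.57603237 0.22812029 0.024     ] 0.05930574075156022 yaw 0.0462075895953758
edge (array([0.51564192, 0.24753517, 0.02      ]), array([0.5180267 , 0.19303558, 0.02      ])) yaw 0.043729744671679324
edge (array([0.63401157, 0.25246304, 0.02      ]), array([0.63685625, 0.19791318, 0.02      ])) yaw 0.05210110923748864
mid [0.57482674 0.24999911 0.02      ] [0.57744147 0.19547438 0.02      ]
tcp z of bracket bottom 0.12031175015170611
```

```bash
python3 -m jog '[[[0.03,0.001,0.0],-0.3],[[0.06,0.003,0.02],-0.3],[[0.076,0.0035,0.05],-0.3],[[0.076,0.0035,0.075],-0.3],[[0.076,0.0035,0.09],-0.3],[[0.076,0.0035,0.094],-0.3],[[0.076,0.0035,0.094],-0.3],[[0.076,0.0035,0.094],-0.3]]' -1
python3 - <<'E'
from h import *
K,T=camT('wrist'); s=state(); print(s['position'],s['tcp_rot'],s['force'])
np.savez('w5.npz',K=K,T=T)
cv2.imwrite('pics/wrist5.png',vision.get_image('wrist')[:,:,::-1])
E
```

```text
clock: 11.02
position: [0.579, 0.1746, 0.0404]
tcp_rot: [3.139, 0.002, 1.615]
force: [0.5, -0.4, -3.5]
gripper_width: 0.128
[0.57903356 0.17460936 0.04038801] [3.13930230e+00 1.73420808e-03 1.61504307e+00] [ 0.49405064 -0.43120681 -3.49708746]
```

View pics/wrist5.png

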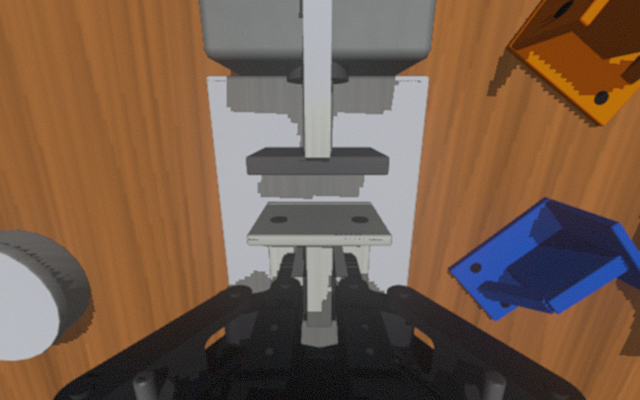

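```bash
python3 -m jog '[[[0,-0.001,0.004],0],[[0,-0.001,0.006],0],[[0,-0.001,0.007],0],[[0,-0.001,0.0075],0],[[0,-0.001,0.0075],0],[[0,-0.001,0.0075],0]]' -1
```

```text
clock: 11.82
position: [0.578, 0.1745, 0.0335]
tcp_rot: [3.139, 0.002, 1.615]
force: [-4.5, -1.5, 9.9]
gripper_width: 0.134
```

```bash
python3 -m jog '[[[0.008,0,0.0],0],[[0.014,0,0.0],0],[[0.018,0,0.0],0],[[0.022,0,0.0],0],[[0.025,0,0.0],0],[[0.027,0,0.0],0],[[0.028,0,0.0],0],[[0.028,0,0.0],0],[[0.028,0,0.0],0]]' -1
```

```text
clock: 12.95
position: [0.5769, 0.2017, 0.0335]
tcp_rot: [3.139, 0.003, 1.615]
force: [-0.4, -6.8, 3.3]
gripper_width: 0.131
```

```bash
python3 -m jog '[[[0.002,0,0.0],0],[[0.004,0,0.0],0],[[0.006,0,0.0],0],[[0.0065,0,0.0],0],[[0.0065,0,0.0],0],[[0.0065,0,0.0],0],[[0.0065,0,0.0],0]]' -1
python3 - <<'E'
from h import *
K,T=camT('wrist'); s=state(); print(s['position'],s['tcp_rot'],s['force'])
np.savez('w6.npz',K=K,T=T)
cv2.imwrite('pics/wrist6.png',vision.get_image('wrist')[:,:,::-1])
a=vision.get_image('side')[:,:,::-1]
cv2.imwrite('pics/side6.png',cv2.resize(a[130:230,290:390],None,fx=6,fy=6,interpolation=cv2.INTER_CUBIC))
a=vision.get_image('top')[:,:,::-1]
cv2.imwrite('pics/top6.png',cv2.resize(a[160:230,220:340],None,fx=6,fy=6,interpolation=cv2.INTER_CUBIC))
E
```

```text
clock: 13.82
position: [0.5766, 0.2063, 0.0335]
tcp_rot: [3.14, 0.006, 1.613]
force: [-1.2, -12.7, 6.6]
gripper_width: 0.133
[0.57664571 0.20633507 0.03349376] [3.1399765  0.00585037 1.61341279] [ -1.225652   -12.6839964    6.61093535]
```

View pics/wrist6.png

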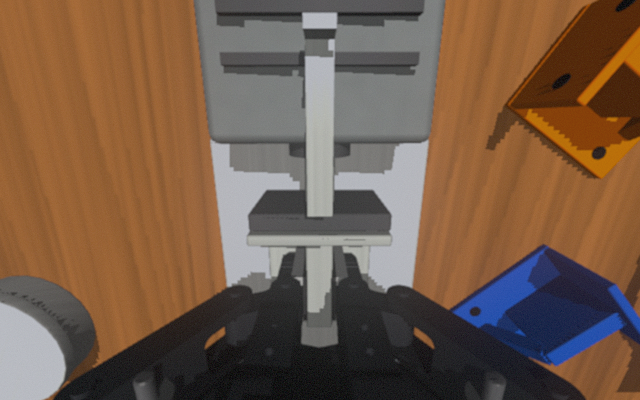

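View pics/side6.png

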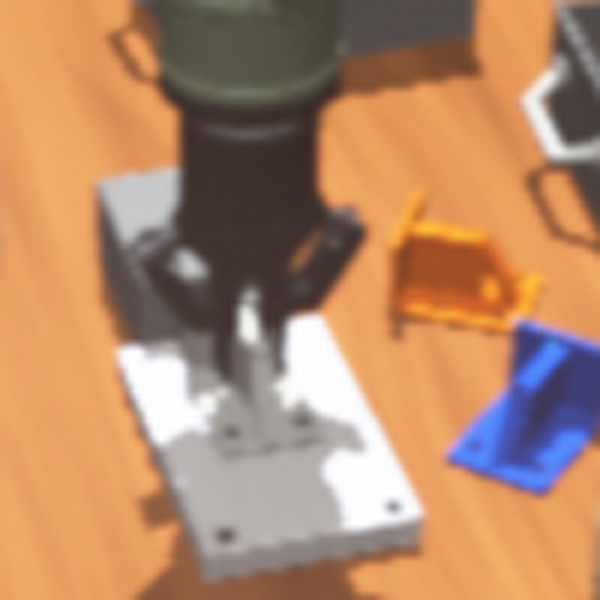

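View pics/top6.png

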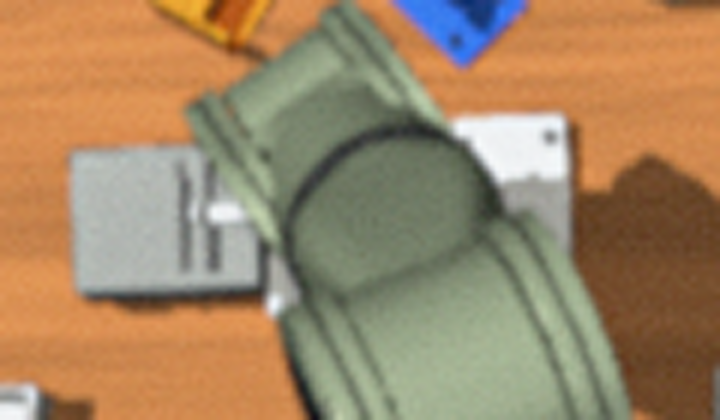

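Run:
```python
from h import *
a=cv2.imread('pics/wrist6.png')
cv2.imwrite('pics/w6c.png',cv2.resize(a[0:90,250:390],None,fx=5.5,fy=5.5,interpolation=cv2.INTER_CUBIC))
d=np.load('w6.npz');K,T=d['K'],d['T']
# pad top edge rear/front, housing front edge
for n,u,v,z in [('bracket top front',319,235,.070),('pad rear top',319,191,.066),('housing front top',319,141,.062),('near bar near edge',270,66,.065),('near bar far edge',270,53,.065),('far bar near',270,13,.065)]:
    print(n,p2w(K,T,u,v,z))
```

```text
bracket top front [0.57495432 0.23707034 0.07      ]
pad rear top [0.5742133  0.25447807 0.066     ]
housing front top [0.57339036 0.27377903 0.062     ]
near bar near edge [0.55480597 0.2993429  0.065     ]
near bar far edge [0.55484331 0.30349316 0.065     ]
far bar near [0.55495261 0.31564057 0.065     ]
```

View pics/w6c.png

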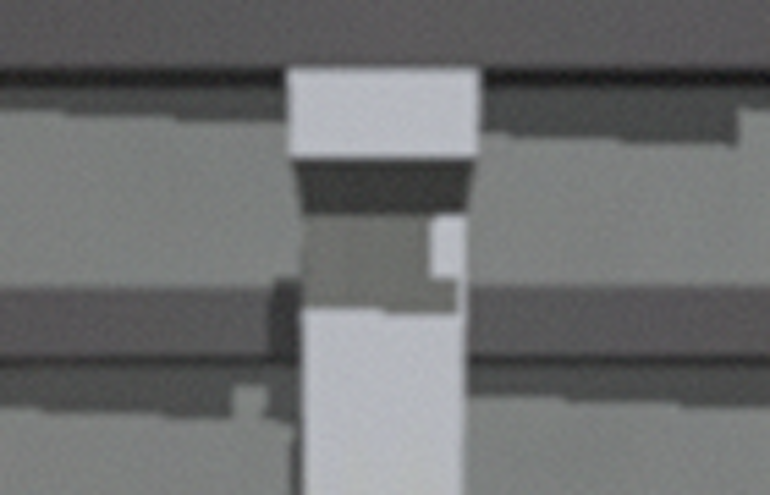

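Run:
```python
from h import *
d=np.load('w6.npz');K,T=d['K'],d['T']
for z in (.085,.088,.09,.092,.095):
    A=p2w(K,T,320,12.4,z);B=p2w(K,T,320,28.7,z); L=p2w(K,T,302,20,z);R=p2w(K,T,337,20,z)
    print(z,A[1],B[1],A[1]-B[1],R[0]-L[0],'rod-bottom edge',[p2w(K,T,320,38.7,zz)[1] for zz in (.075,.08,.085)])
```

```text
0.085 0.3104053324630776 0.3064533478151429 0.003951984647934725 0.00976894221201885 rod-bottom edge [np.float64(0.3063362185484784), np.float64(0.3051524645171286), np.float64(0.3039687104857788)]
0.088 0.30948154147019136 0.305660666147842 0.0038208753223493708 0.009444852029692474 rod-bottom edge [np.float64(0.3063362185484784), np.float64(0.3051524645171286), np.float64(0.3039687104857788)]
0.09 0.30886568080826715 0.3051322117029747 0.0037334691052924307 0.00922879190814152 rod-bottom edge [np.float64(0.3063362185484784), np.float64(0.3051524645171286), np.float64(0.3039687104857788)]
0.092 0.308249820146343 0.3046037572581075 0.0036460628882354906 0.009012731786590567 rod-bottom edge [np.float64(0.3063362185484784), np.float64(0.3051524645171286), np.float64(0.3039687104857788)]
0.095 0.30732602915345675 0.3038110755908066 0.003514953562650136 0.008688641604264191 rod-bottom edge [np.float64(0.3063362185484784), np.float64(0.3051524645171286), np.float64(0.3039687104857788)]
```

```bash
python3 -m jog '[[[0.002,0,0.0],0],[[0.003,0,0.0],0],[[0.003,0,0.0],0],[[0.003,0,0.0],0],[[0.003,0,0.0],0],[[0.003,0,0.0],0],[[0.003,0,0.0],0],[[0.003,0,0.0],0],[[0.003,0,0.0],0],[[0.003,0,0.0],0],[[0.003,0,0.0],0],[[0.003,0,0.0],0]]' -1
python3 - <<'E'
from h import *
K,T=camT('wrist'); s=state(); print(s['position'],s['tcp_rot'],s['force'])
np.savez('w7.npz',K=K,T=T)
a=vision.get_image('wrist')[:,:,::-1]
cv2.imwrite('pics/wrist7.png',a[:260,190:450])
cv2.imwrite('pics/w7c.png',cv2.resize(a[0:90,250:390],None,fx=5.5,fy=5.5,interpolation=cv2.INTER_CUBIC))
E
```

```text
clock: 15.48
position: [0.5766, 0.2073, 0.0335]
tcp_rot: [3.141, 0.009, 1.612]
force: [-1.3, -14.2, 7.1]
gripper_width: 0.133
[0.57656756 0.20732399 0.03353496] [3.14071427 0.00877635 1.61227741] [ -1.30771055 -14.17811065   7.14933881]
```

View pics/w7c.png

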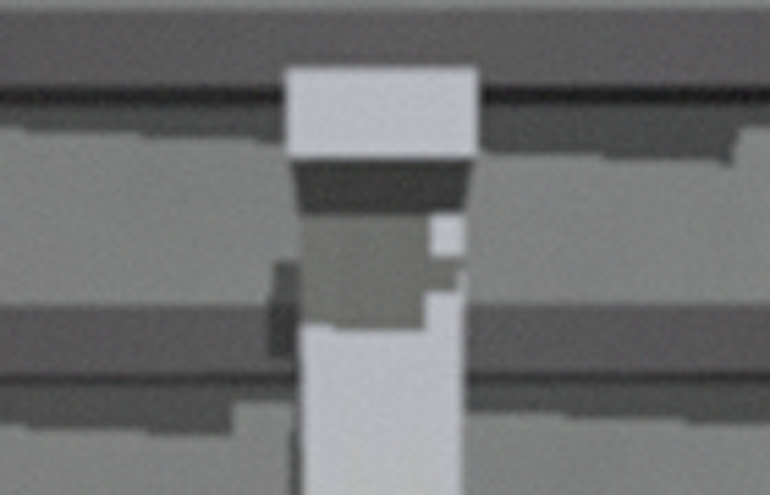

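View pics/wrist7.png

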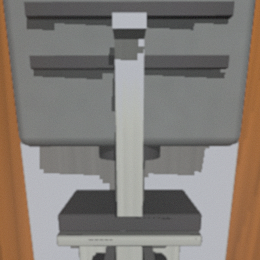

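```bash
for i in 1; do python3 -m jog '[[[0.002,0,0],0],[[0.002,0,0],0],[[0.002,0,0],0],[[0.002,0,0],0],[[0.002,0,0],0],[[0.002,0,0],0],[[0.002,0,0],0],[[0.002,0,0],0],[[0.002,0,0],0],[[0.002,0,0],0],[[0.002,0,0],0],[[0.002,0,0],0]]' -1; done
```

```text
clock: 17.02
position: [0.5766, 0.2073, 0.0336]
tcp_rot: [3.141, 0.012, 1.611]
force: [-2.2, -13.0, 6.8]
gripper_width: 0.13
```

```bash
python3 -m jog '[[[0.002,0,0],0],[[0.002,0,0],0],[[0.002,0,0],0],[[0.002,0,0],0],[[0.002,0,0],0],[[0.002,0,0],0],[[0.002,0,0],0],[[0.002,0,0],0],[[0.002,0,0],0],[[0.002,0,0],0],[[0.002,0,0],0],[[0.002,0,0],0]]' -1
python3 - <<'E'
from h import *
K,T=camT('wrist'); s=state(); print(s['position'],s['tcp_rot'],s['force'],s['gripper_width'])
a=vision.get_image('wrist')[:,:,::-1]
cv2.imwrite('pics/wrist8.png',a)
a=vision.get_image('side')[:,:,::-1]
cv2.imwrite('pics/side8.png',a)
E
```

```text
clock: 18.52
position: [0.5766, 0.2074, 0.0337]
tcp_rot: [-3.141, 0.015, 1.61]
force: [-1.8, -13.5, 7.2]
gripper_width: 0.132
[0.57655016 0.20738168 0.03368753] [-3.14123485  0.01454513  1.61013263] [ -1.79754961 -13.52464292   7.15621445] 0.13230434737364807
```

View pics/wrist8.png

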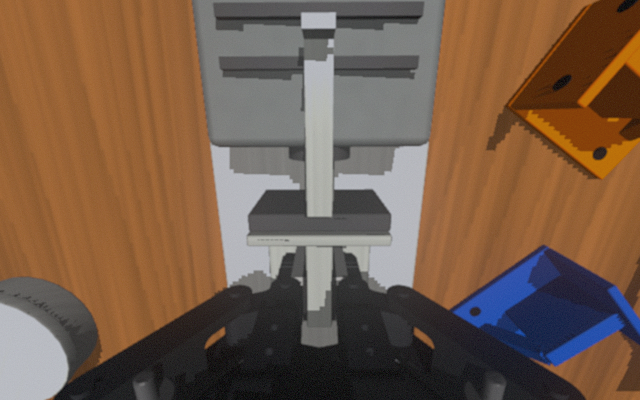

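View pics/side8.png

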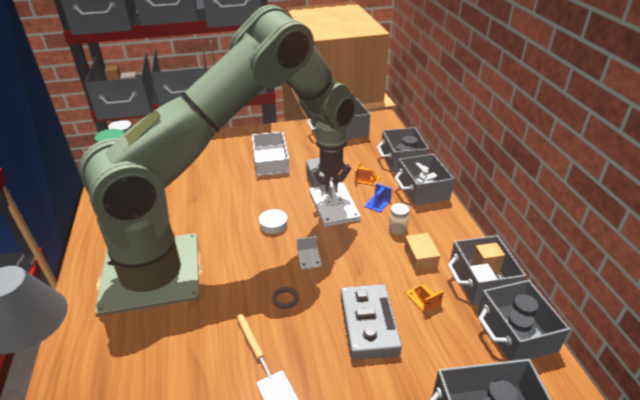

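```bash
python3 -c "
from workcell import job,state
print(job.finish_job()); s=state(); print(s['clock'],s['position'],s['force'])"
```

```text
the job is handed in; nothing more can be done
None
the job is handed in; nothing more can be done
```

I pressed the bar, square and round keys in that order. Each went to its bottom stop, at about 15, 10 and 16 N on the wrist, and was let up again. I then gripped the galvanised bracket by its web, stood it on the jig bed and pressed it against the pad. I handed the job in at about 18.6 s, still holding it pressed.

**Last checks:**
- **Pad travel:** about 9.4 mm by geometry. The last pictures show the pointer peg clear between the two bars.
- **Position:** the face was central on the pad to about 1 mm. By the tool's pose it was square to about 0.007 rad and flat to about 0.015 rad. I held it steady for more than 4 s.
- **Keys and other things:** in the side picture the keys look up and nothing else looks moved.

**Disagreements:**
- **Push force:** the wrist read 13.5 N along the push, against about 9.4 N from the spring travel. I put the difference down to the foot's friction on the bed (about 7 N down on it), but did not check that separately.
- **Tilt:** the tool's tilt crept from 0.002 to 0.015 rad during the hold, still well within the 0.08 limit.

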